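# Turn a stone sample face down over the turning stand

## Robot

A 6-joint arm with a two-finger parallel gripper is mounted at the origin on the work surface. World frame = base frame: x ahead of the robot, y to its left, z up, the work surface at z = 0. Lengths are in m, angles in rad, forces in N, time in s.
With the tool pointing down it reaches from about 0.375 to 0.9 m from the base axis. Payload 3.1 kg.
Tool frame: the origin (TCP) lies midway between the tips of the shut fingers; the grasp point (between the pads) lies robot.grip_depth behind it (robot.grip_depth is the distance from the TCP to the grasp point, in m); z points along the fingers, y is the line along which they close (so a half turn about z gives the same grasp; the last joint's range is limited). The gripper opens to 87 mm and grips with 3 to 60 N. Pads are 19 mm wide; open, the fingers measure 117 mm over their backs; the gripper's body (75 mm by 190 mm) begins 51 mm behind the grasp point.
Start: joints at [0.986, 0.527, 1.433, -0, 1.181, -0.178], TCP at [0.247, 0.574, 0.223] pointing down, gripper open.
Joint ranges: [-3.08, 3.08], [-0.75, 2.2], [0.22, 2.44], [-1.43, 4.57], [0, 2.65], [-2.85, 2.85]. Speed limits (rad/s): [2.79, 2.79, 3.14, 3.14, 3.14, 3.14].

## Interface

Orientations are given as a unit quaternion [x, y, z, w].
In Python, from rig import robot gives the robot as it stands.
- The arm moves only by the tool jog_arm, called after ">>>" as a command line: name --argument value ..., lists and objects as JSON in quotes. Schema: {"type":"object","properties":{"motion":{"type":"array","items":{"type":"array","items":{"type":"array","items":{"type":"number"},"minItems":4,"maxItems":4},"minItems":1,"maxItems":20},"minItems":1,"maxItems":1},"jaw":{"type":"number"},"squeeze":{"type":"number"},"only":{"type":"string"},"quiet":{"type":"boolean"},"lines":{"type":"string"}},"required":["motion"],"additionalProperties":false}. motion is a list that holds a single list of rows (three levels of brackets), with 1 to 20 rows, each of 4 numbers: dx, dy, dz in parts of the range, where 1.0 means 0.25 m, then a turn about the tool's z in fractions of the full range, 1 being 4 rad; each row shifts and turns the commanded pose from where the row before left it, along the tool's axes as they then stand; what a row does not reach is not made up. A row lasts 1/12 s, in which the tool goes at most 0.0417 m and 0.125 rad, less where a joint would pass 70% of its speed; a pose out of reach is approached as far as the arm can. jaw is the finger opening in m, set as the call begins (left out keeps the last). The fingers move at their own pace and stop on an object; squeeze is the grip in N (left out, the last holds). Time passes only in rows, so rows that do not move let the fingers close. The tool returns the time, the measured TCP pose, the force, the opening and the grip force at its end. only (a regular expression) keeps the lines of the reply that match it, lines (a string "A,B") keeps lines A to B, and quiet returns only ok. Input that does not fit is refused with a message, and nothing moves.
- robot.get_obs(): the state, without advancing time (a new reading comes with each control period).
- robot.camera(name): name is "scene" or "top" or "wrist"; returns a dict with "img" (400x640x3 uint8, red, green, blue), "fx", "fy", "cx", "cy" (pixels), "k1" (the pictures are not rectified: a ray, as slopes to the right and down, at radius r is drawn at 1 + k1 r^2 times it, then the intrinsics apply), "xyz" and "attitude" of the camera in the world. Camera axes: x right, y down, z forward; pixel columns grow to the right and rows downward; lengths in m; the calibration is good to about 2 mm. A picture is of the moment at which its call begins. There is no depth.
- robot.hand_in(): hands the job in; it is judged then, once.
The state is a dict: "time": time; "q": joint angles; "joint_velocities": joint speeds; "joint_torque": joint torques, N m; "position": TCP position; "tool_rot": TCP orientation; "ft_force": force on the tool from outside, world axes, zero at the start; "moment": the same for the moment, N m; "grip_width": finger opening in m; "grip_force": force on a finger pad.
Only numpy, scipy, OpenCV 4.12 (cv2) and the standard library are available. Lean on these libraries where they do the work, as an engineer would, in place of code of your own. Each camera call takes 0.05 s, during which the arm holds its last target. There are 200 camera calls.

## Task

Pick up the dark stone tile with the round brass inlay and drop it level onto the steel bar of the turning stand, long side along the slope and its middle a little uphill of the bar, so that the bar trips it and it turns over and comes to rest face down, flat on the sloping board against the stop at its foot. Let the fall do the turning: do not touch the tile while it is turning or afterwards, and leave the two other tiles where they lie.

Things in the scene. Friction and masses are not known exactly. Their poses are not given: they have to be found in the camera images.
- tile_dark_disc: The tile to turn: dark grey stone, 80 mm long (its x), 56 mm wide (its y), 10 mm thick, about 0.12 kg, flat on the table, face up. A brass disc 32 mm across is set in the middle of the face; the back is cream stone. Origin: centre of the underside (back); z points out of the inlaid face: up at the start, down into the board once turned.
- tile_sand_disc: Another tile, to be left alone: same size, axes and brass disc, but sand-coloured stone.
- tile_dark_square: Another tile, to be left alone: same size, axes and dark stone, but with a brass square of 30 mm instead of the disc.
- stand: Fixed wooden turning stand, 150 mm wide. Origin on the table under its middle; x horizontal, downhill (away from the robot within 25 deg), y across, z up. A board, 104 mm between 14 mm high curbs, falls towards +x at 38 deg from x -72, z 176 mm to x 125, z 22 mm, ending at a stop 16 mm high. A steel bar crosses above it (point bar) on posts at y -69 and 69 mm, no higher than the bar.
- bar (a point): Middle of the top of the steel bar (12 mm thick, along stand y, at stand x 30, z 210 mm). Drop the tile level from 10 to 40 mm above, long side across the bar, its middle 8 to 24 mm uphill (-x) of this point, best 16: the bar trips its downhill part, the uphill end swings down and under, and it falls on its face on the board. Centred downhill it turns wrong; over 28 mm uphill it may jam.

How it is judged:
On the way:
1. the tile is carried, level and face up, over the bar of the stand (x of tile_dark_disc in the frame of stand between -0.04 and 0.1 m and y of tile_dark_disc in the frame of stand between -0.04 and 0.04 m and z of tile_dark_disc in the frame of stand above 0.212 m and angle between tile_dark_disc's own z axis and vertical below 0.35 rad), for 0.1 s.
At the end, for the whole second after the job is handed in: The dark tile with the disc lies still and released, face down and flat on the sloping board (its z axis 142 degrees from vertical, within 12 degrees), at the stop: its origin in the stand's frame at x 75 to 125 mm, y within 45 mm of the middle, z 35 to 80 mm (x of tile_dark_disc in the frame of stand between 0.075 and 0.125 m and y of tile_dark_disc in the frame of stand between -0.045 and 0.045 m and z of tile_dark_disc in the frame of stand between 0.035 and 0.08 m and angle between tile_dark_disc's own z axis and vertical between 2.26 and 2.7 rad and linear speed of tile_dark_disc below 0.02 m/s and angular speed of tile_dark_disc below 0.2 rad/s and contact force between tile_dark_disc and the fingers below 0.1 N); the robot touches nothing.
It fails at once if the fingers touch the tile when it is tipped by more than about 57 degrees or turned over (angle between tile_dark_disc's own z axis and vertical above 1 rad and contact force between tile_dark_disc and the fingers above 0.5 N).
It fails at once if another tile is moved by more than 25 mm (distance of any of tile_sand_disc, tile_dark_square from where it was at the start of the episode above 0.025 m).
It also fails if it takes over 35 s, if anything falls off the work surface, if the arm or the gripper's body presses on something with over 40 N, if the wrist force passes 120 N, or if a joint passes its speed limit or range.

## Working session

There is one attempt and no reset: what is moved stays moved. The work goes in short steps, Python scripts to look and compute and a tool call to move; the robot and the scene stay as the last step left them, time stands still between calls to the robot, and variables do not carry over. Pictures are saved under pics/ and viewed, at most 10 in all, crops included, and the job is handed in when it is done.

```bash
ls; mkdir -p pics; python3 - <<'E'
from rig import robot
import cv2
for n in("scene","top"):
    c=robot.camera(n); cv2.imwrite(f"pics/{n}0.png",c["img"][:,:,::-1]); print(n,{k:v for k,v in c.items() if k!="img"})
o=robot.get_obs();print(o["time"],o["position"],o["tool_rot"],o["grip_width"],robot.grip_depth)
E
```

```text
pics
rig.py
scene {'fx': 454.88243101636976, 'fy': 454.88243101636976, 'cx': 310.74866990408304, 'cy': 197.46894835930436, 'k1': -0.08957485151669925, 'xyz': array([1.22366967, 0.24338975, 1.08786243]), 'attitude': array([ 0.53338424,  0.77991887, -0.2751403 , -0.17755455])}
top {'fx': 413.3666284830308, 'fy': 413.3666284830308, 'cx': 312.60982109801967, 'cy': 198.69139345174526, 'k1': 0.024488869156904264, 'xyz': array([ 0.46499086, -0.02973069,  1.10763406]), 'attitude': array([-0.69881854,  0.71489574, -0.01967847,  0.01376527])}
0.1 [0.2469174  0.57344555 0.22170805] [ 2.02007920e-01  9.79383425e-01 -8.85783657e-04 -3.50324413e-04] 0.08710039735650055 0.0187
```

View pics/top0.png

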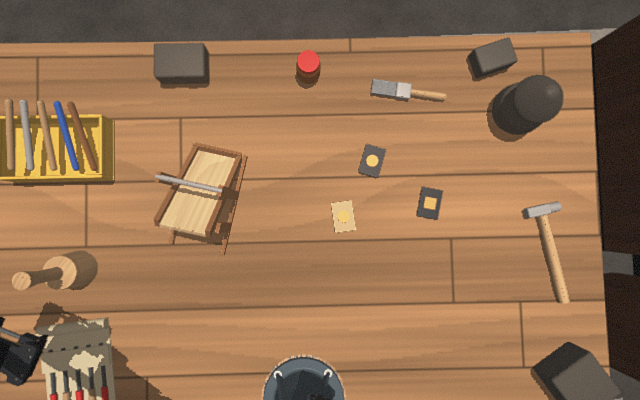

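View pics/scene0.png

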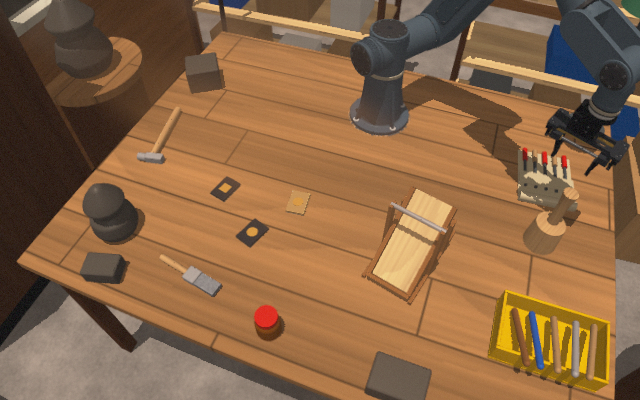

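The top view shows the dark disc tile at about (372,161), the dark square tile at (430,203) and the sand tile at (343,216). The stand's bar runs from (156,177) to (221,190). In the scene view the same tile is at (252,233) and the bar runs from (391,205) to (446,232).

```bash
cat > h.py <<'E'
import numpy as np, cv2
from scipy.spatial.transform import Rotation as R
def rays(c,px):
    K=np.array([[c["fx"],0,c["cx"]],[0,c["fy"],c["cy"]],[0,0,1.]])
    n=cv2.undistortPoints(np.array(px,float).reshape(-1,1,2),K,np.array([c["k1"],0,0,0,0.]))[:,0]
    return R.from_quat(c["attitude"]).apply(np.c_[n,np.ones(len(n))])
def plane(c,px,z):
    d=rays(c,px); return c["xyz"]+d*((z-c["xyz"][2])/d[:,2])[:,None]
def tri(c1,p1,c2,p2):
    a,b=rays(c1,[p1])[0],rays(c2,[p2])[0]
    s=np.linalg.lstsq(np.c_[a,-b],c2["xyz"]-c1["xyz"],rcond=None)[0]
    P,Q=c1["xyz"]+a*s[0],c2["xyz"]+b*s[1]; return (P+Q)/2,np.linalg.norm(P-Q)
def biggest(img,roi,f):
    x0,y0,x1,y1=roi; hsv=cv2.cvtColor(img,cv2.COLOR_RGB2HSV)[y0:y1,x0:x1]
    m=f(*[hsv[...,i].astype(int) for i in range(3)]).astype(np.uint8)
    cs=cv2.findContours(m,cv2.RETR_EXTERNAL,cv2.CHAIN_APPROX_NONE)[0]
    return max(cs,key=cv2.contourArea)[:,0]+[x0,y0]
E
python3 - <<'E'
from rig import robot
from h import *
t=robot.camera("top"); s=robot.camera("scene")
def rect(w,name):
    r=cv2.minAreaRect((w[:,:2]*1000).astype(np.float32)); b=cv2.boxPoints(r)
    e=b[1]-b[0],b[2]-b[1]; l=max(e,key=np.linalg.norm)
    print(name,"c",np.round(r[0],1),"size",np.round(sorted(r[1]),1),"long-axis deg",round(np.degrees(np.arctan2(l[1],l[0]))%180,1))
dark=lambda h,S,v:(v<95)&(S<110)
for c,roi,n in((t,(350,135,395,185),"tile top"),(s,(230,213,275,252),"tile scene")):
    rect(plane(c,biggest(c["img"],roi,dark),.01),n)
    k=biggest(c["img"],roi,lambda h,S,v:(v>140)&(S>100)&(h<35)) if 0 else None
# bar
grey=lambda h,S,v:(S<50)&(v>95)
E_=[]
for c,roi in((t,(145,165,232,200)),(s,(380,195,456,242))):
    b=biggest(c["img"],roi,grey); r=cv2.minAreaRect(b.astype(np.float32)); print("bar rect",r)
    q=cv2.boxPoints(r); e0,e1=((q[0]+q[1])/2,(q[2]+q[3])/2) if np.linalg.norm(q[0]-q[1])<np.linalg.norm(q[1]-q[2]) else ((q[1]+q[2])/2,(q[3]+q[0])/2)
    E_.append(sorted([e0,e1],key=lambda p:p[0])); w=plane(c,E_[-1],.204); print(np.round(w,4),w.mean(0),np.linalg.norm(w[0]-w[1]))
for i,j in((0,1),(1,0)): print(tri(t,E_[0][i],s,E_[1][j]))
a=cv2.resize(t["img"][130:260,140:270],None,fx=4.5,fy=4.5,interpolation=cv2.INTER_CUBIC)
cv2.imwrite("pics/crop1.png",a[:,:,::-1])
E
```

```text
tile top c [ 574.8 -197.8] size [ 2.5 30.3] long-axis deg 70.2
tile scene c [ 617.5 -196.8] size [58.3 80.6] long-axis deg 161.7
bar rect ((188.45126342773438, 183.2095947265625), (66.93474578857422, 5.096554756164551), 13.091893196105957)
[[0.5657 0.3027 0.204 ]
 [0.5295 0.1618 0.204 ]] [0.54758405 0.23224372 0.204     ] 0.14555475817013144
bar rect ((417.8919677734375, 217.20579528808594), (60.82683181762695, 3.2981069087982178), 27.699472427368164)
[[0.5281 0.1636 0.204 ]
 [0.5639 0.3042 0.204 ]] [0.54604107 0.23387786 0.204     ] 0.14512138543596279
(array([0.56531333, 0.30324948, 0.20516621]), np.float64(0.0018799812006652175))
(array([0.52908792, 0.1626514 , 0.20458122]), np.float64(0.002103033092487947))
```

View pics/crop1.png

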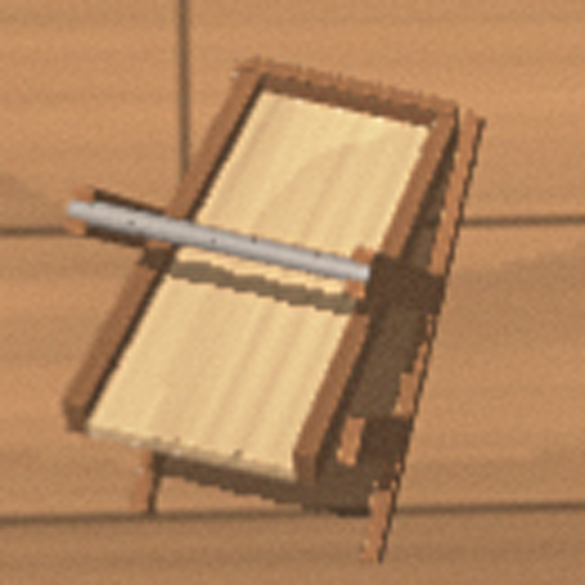

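The crop shows the bar clear over the board, with the stop at the upper end (world +x). The bar's middle is about (0.547, 0.233), its top near z 0.21, and its length 145 mm. The downhill direction is about -14.4°. I'll redo the tile in the top view, since the mask failed there.

```bash
python3 - <<'E'
from rig import robot
from h import *
t=robot.camera("top")
hsv=cv2.cvtColor(t["img"],cv2.COLOR_RGB2HSV); print(hsv[150,365:382:3].tolist(),hsv[161,372],hsv[161,400])
for f,n in((lambda h,S,v:(S<80),"S80"),(lambda h,S,v:(v<110),"v110")):
    w=plane(t,biggest(t["img"],(350,135,395,185),f),.01)
    r=cv2.minAreaRect((w[:,:2]*1000).astype(np.float32)); print(n,r)
d=biggest(t["img"],(362,150,383,172),lambda h,S,v:(v>130)&(S>90)); w=plane(t,d,.01); print("disc",w.mean(0),np.ptp(w,0))
s=robot.camera("scene")
d=biggest(s["img"],(243,225,263,241),lambda h,S,v:(v>130)&(S>90)); w=plane(s,d,.01); print("disc",w.mean(0),np.ptp(w,0))
q=R.from_quat(robot.get_obs()["tool_rot"]).as_matrix(); print(q.round(3))
E
```

```text
[[9, 26, 97], [15, 30, 103], [18, 32, 104], [15, 34, 106], [14, 26, 107], [11, 27, 105]] [ 22 128 239] [ 14 123 186]
S80 ((615.3211669921875, -199.62445068359375), (54.89588165283203, 80.865478515625), 72.55030822753906)
v110 ((613.1578979492188, -199.1435089111328), (55.63036346435547, 80.83663940429688), 71.57689666748047)
disc [ 0.61596083 -0.19994026  0.01      ] [0.03226874 0.03228547 0.        ]
disc [ 0.61539546 -0.19818652  0.01      ] [0.0310753  0.03137116 0.        ]
[[-0.918  0.396 -0.   ]
 [ 0.396  0.918 -0.001]
 [ 0.    -0.001 -1.   ]]
```

Both discs measure about 32 mm. The tile centre is (0.6157, -0.199) with its long side at -18°, so the tool's y must lie at 72°. I'll raise, turn and travel.

The manual's scale: shifts go in shares of 0.25 m and turns go in shares of 4 rad. Converting my numbers, -0.04 m / 0.25 = -0.16, -0.0259 m / 0.25 = -0.1036, -0.046 rad / 4 = -0.0115.

>>> jog_arm --motion '[[[0, 0, -0.16, -0.0115], [0, 0, -0.16, -0.0115], [-0.0984, -0.1036, 0, 0], [-0.0984, -0.1036, 0, 0], [-0.0984, -0.1036, 0, 0], [-0.0984, -0.1036, 0, 0], [-0.0984, -0.1036, 0, 0], [-0.0984, -0.1036, 0, 0], [-0.0984, -0.1036, 0, 0], [-0.0984, -0.1036, 0, 0], [-0.0984, -0.1036, 0, 0], [-0.0984, -0.1036, 0, 0], [-0.0984, -0.1036, 0, 0], [-0.0984, -0.1036, 0, 0], [-0.0984, -0.1036, 0, 0], [-0.0984, -0.1036, 0, 0], [-0.0984, -0.1036, 0, 0], [-0.0984, -0.1036, 0, 0], [-0.0984, -0.1036, 0, 0], [-0.0984, -0.1036, 0, 0]]]' --jaw 0.087

```text
time: 1.97
position: [0.5243, -0.0081, 0.3027]
tool_rot: [0.157, 0.988, 0.0, 0.0]
ft_force: [0.3, 0.3, 0.5]
grip_width: 0.0868
grip_force: 0.0
```

```bash
cat > go.py <<'E'
import sys; from rig import robot; from h import *
x,y,z,th=map(float,sys.argv[1:])
o=robot.get_obs(); M=R.from_quat(o["tool_rot"]).as_matrix()
a=np.degrees(np.arctan2(M[1,1],M[0,1])); print("t",o["time"],"pos",np.round(o["position"],4),"yang",round(a,2),"z",M[:,2].round(4),"turn",round(-np.radians(th-a),4),"local d",np.round(M.T@(np.array([x,y,z])-o["position"]),4),"w",o["grip_width"],o["grip_force"])
E
python3 go.py 0.6157 -0.199 0.06 72
```

```text
t 1.9667 pos [ 0.5243 -0.0081  0.3027] yang 71.95 z [ 2.e-04  1.e-04 -1.e+00] turn -0.0009 local d [-0.146  -0.1532  0.2427] w 0.08677842610847578 0.0
```

To row units: 0.03 m / 0.25 = 0.12, -0.0255 m / 0.25 = -0.102.

>>> jog_arm --motion '[[[-0.0972, -0.102, 0.08, 0], [-0.0972, -0.102, 0.08, 0], [-0.0972, -0.102, 0.08, 0], [-0.0972, -0.102, 0.08, 0], [-0.0972, -0.102, 0.08, 0], [-0.0972, -0.102, 0.08, 0], [0, 0, 0.12, 0], [0, 0, 0.12, 0], [0, 0, 0.08, 0], [0, 0, 0, 0], [0, 0, 0, 0]]]'

```text
time: 2.88
position: [0.6145, -0.1967, 0.1014]
tool_rot: [0.157, 0.988, 0.0, -0.001]
ft_force: [-0.1, 0.0, -0.3]
grip_width: 0.0869
grip_force: 0.0
```

```bash
python3 go.py 0.6157 -0.199 0.003 72
python3 - <<'E'
from rig import robot
from h import *
c=robot.camera("wrist"); cv2.imwrite("pics/w1.png",c["img"][:,:,::-1]); print(c["xyz"],c["attitude"])
E
```

```text
t 2.8833 pos [ 0.6145 -0.1967  0.1014] yang 71.96 z [-0.0026  0.0014 -1.    ] turn -0.0007 local d [-0.0022 -0.0018  0.0984] w 0.08694533186866506 0.0
[ 0.54693623 -0.17516067  0.26356284] [0.80234832 0.58279878 0.07607628 0.10389973]
```

View pics/w1.png

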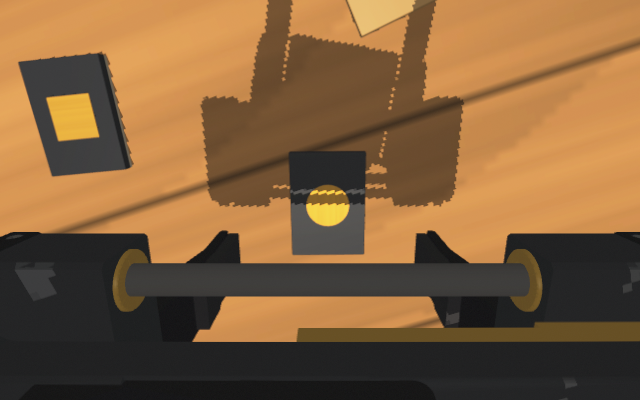

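The wrist view shows the dark tile squared to the fingers, columns 290–365 and rows 152–254, with its disc at (328,205). I'll measure it there to confirm the centre.

```bash
python3 - <<'E'
from rig import robot
from h import *
c=robot.camera("wrist")
w=plane(c,[[290,152],[365,152],[365,254],[291,254]],.01); print(w.round(4),w.mean(0),np.linalg.norm(np.diff(w,axis=0),axis=1)); e=w[0]-w[3]; print(np.degrees(np.arctan2(e[1],e[0])))
d=biggest(c["img"],(300,180,357,230),lambda h,S,v:(v>70)&(S>150)); w=plane(c,d,.01);print(cv2.minEnclosingCircle((w[:,:2]*1000).astype(np.float32)))
E
```

```text
[[ 0.5712 -0.2111  0.01  ]
 [ 0.588  -0.1594  0.01  ]
 [ 0.6647 -0.182   0.01  ]
 [ 0.6467 -0.2371  0.01  ]] [ 0.61764518 -0.1973921   0.01      ] [0.05433243 0.07991154 0.05796087]
161.01109716539628
((615.5963134765625, -196.83236694335938), 16.08888053894043)
```

To row units: 0.03 m / 0.25 = 0.12, -0.001 m / 0.25 = -0.004.

>>> jog_arm --motion '[[[-0.0072, -0.004, 0.12, 0], [0, 0, 0.12, 0], [0, 0, 0.08, 0], [0, 0, 0.04, 0], [0, 0, 0.024, 0], [0, 0, 0, 0], [0, 0, 0, 0]]]'

```text
time: 3.57
position: [0.6179, -0.199, 0.0081]
tool_rot: [0.157, 0.988, -0.0, 0.001]
ft_force: [-0.4, -0.6, 0.2]
grip_width: 0.0869
grip_force: 0.0
```

```bash
python3 go.py 0.616 -0.198 0.003 72
```

```text
t 3.5667 pos [ 0.6179 -0.199   0.0081] yang 71.98 z [ 0.0026 -0.0014 -1.    ] turn -0.0004 local d [0.0021 0.0004 0.0051] w 0.08692465948374863 0.0
```

To row units: 0.003 m / 0.25 = 0.012, 0.002 m / 0.25 = 0.008.

>>> jog_arm --motion '[[[0.004, 0, 0.012, 0], [0, 0, 0.008, 0], [0, 0, 0, 0], [0, 0, 0, 0]]]'

```text
time: 3.9
position: [0.6158, -0.1983, 0.002]
tool_rot: [0.157, 0.988, -0.0, 0.0]
ft_force: [-0.1, -0.3, -0.1]
grip_width: 0.0865
grip_force: 0.0
```

```bash
python3 go.py 0.616 -0.198 0.003 72
```

```text
t 3.9 pos [ 0.6158 -0.1983  0.002 ] yang 71.96 z [ 5.e-04 -3.e-04 -1.e+00] turn -0.0006 local d [-0.0001  0.0004 -0.001 ] w 0.08653736384089573 0.0
```

>>> jog_arm --motion '[[[0, 0, 0, 0], [0, 0, 0, 0], [0, 0, 0, 0], [0, 0, 0, 0], [0, 0, 0, 0], [0, 0, 0, 0], [0, 0, 0, 0], [0, 0, 0, 0]]]' --jaw 0.05 --squeeze 20

```text
time: 4.57
position: [0.6157, -0.1981, 0.0015]
tool_rot: [0.157, 0.988, 0.0, -0.0]
ft_force: [-0.1, 0.6, 0.5]
grip_width: 0.0558
grip_force: 20.0
```

To row units: -0.035 m / 0.25 = -0.14, -0.025 m / 0.25 = -0.1.

>>> jog_arm --motion '[[[0, 0, -0.08, 0], [0, 0, -0.14, 0], [0, 0, -0.14, 0], [0, 0, -0.14, 0], [0, 0, -0.14, 0], [0, 0, -0.14, 0], [0, 0, -0.14, 0], [0, 0, -0.14, 0], [0, 0, -0.1, 0], [0, 0, 0, 0]]]'

```text
time: 5.4
position: [0.6186, -0.1997, 0.2986]
tool_rot: [0.157, 0.988, -0.002, 0.006]
ft_force: [-0.1, -0.8, -0.9]
grip_width: 0.0554
grip_force: 20.0
```

>>> jog_arm --motion '[[[0.032, 0.056, 0, 0], [0.0612, 0.1108, 0, 0], [0.0612, 0.1108, 0, 0], [0.0612, 0.1108, 0, 0], [0.0612, 0.1108, 0, 0], [0.0612, 0.1108, 0, 0], [0.0612, 0.1108, 0, 0], [0.0612, 0.1108, 0, 0], [0.0612, 0.1108, 0, 0], [0.0612, 0.1108, 0, 0], [0.0612, 0.1108, 0, 0], [0.0612, 0.1108, 0, 0], [0.0612, 0.1108, 0, 0], [0.032, 0.056, 0, -0.0075], [0, 0, 0, -0.0083], [0, 0, 0, 0], [0, 0, 0, 0]]]'

```text
time: 6.82
position: [0.5357, 0.2066, 0.2896]
tool_rot: [0.125, 0.992, -0.001, -0.002]
ft_force: [-0.1, 0.2, -1.8]
grip_width: 0.0558
grip_force: 20.0
```

```bash
python3 go.py 0.5315 0.237 0.2365 75.6
python3 - <<'E'
from rig import robot
from h import *
c=robot.camera("scene"); cv2.imwrite("pics/s2.png",cv2.resize(c["img"][120:320,280:540],None,fx=3,fy=3)[:,:,::-1])
E
```

```text
t 6.8167 pos [0.5357 0.2066 0.2896] yang 75.58 z [-4.2e-03 -8.0e-04 -1.0e+00] turn -0.0003 local d [0.0114 0.0285 0.0531] w 0.055806477939027564 19.99919593334198
```

View pics/s2.png

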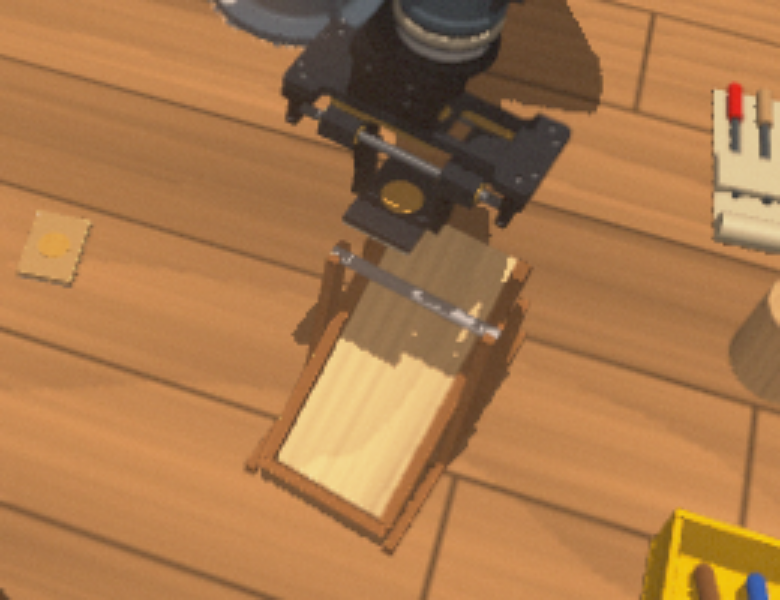

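The tile is held level and face up, with its disc near (400,195) in the crop. It is aligned with the slope and about 3 cm short of the centre line. I'll close the gap and lower it.

To row units: 0.02 m / 0.25 = 0.08, 0.0143 m / 0.25 = 0.0572.

>>> jog_arm --motion '[[[0.0228, 0.0568, 0, 0], [0.0228, 0.0572, 0, 0], [0, 0, 0.08, 0], [0, 0, 0.08, 0], [0, 0, 0.052, 0], [0, 0, 0, 0], [0, 0, 0, 0], [0, 0, 0, 0], [0, 0, 0, 0]]]'

```text
time: 7.62
position: [0.5344, 0.2366, 0.2396]
tool_rot: [0.126, 0.992, 0.0, 0.001]
ft_force: [-0.8, -0.2, -1.3]
grip_width: 0.056
grip_force: 20.0
```

```bash
python3 go.py 0.5315 0.237 0.2365 75.6
python3 - <<'E'
from rig import robot
from h import *
s=robot.camera("scene");t=robot.camera("top")
d=biggest(s["img"],(380,150,460,230),lambda h,S,v:(v>90)&(S>150)&(h<30)); w=plane(s,d,.245); print(cv2.minEnclosingCircle((w[:,:2]*1000).astype(np.float32)))
cv2.imwrite("pics/s3.png",cv2.resize(s["img"][120:320,280:540],None,fx=3,fy=3)[:,:,::-1])
E
```

```text
t 7.6167 pos [0.5344 0.2366 0.2396] yang 75.53 z [ 2.2e-03  5.0e-04 -1.0e+00] turn -0.0013 local d [ 0.003  -0.0003  0.0031] w 0.055995248346187874 19.999209344387054
((531.2544555664062, 235.5813751220703), 15.772660255432129)
```

View pics/s3.png

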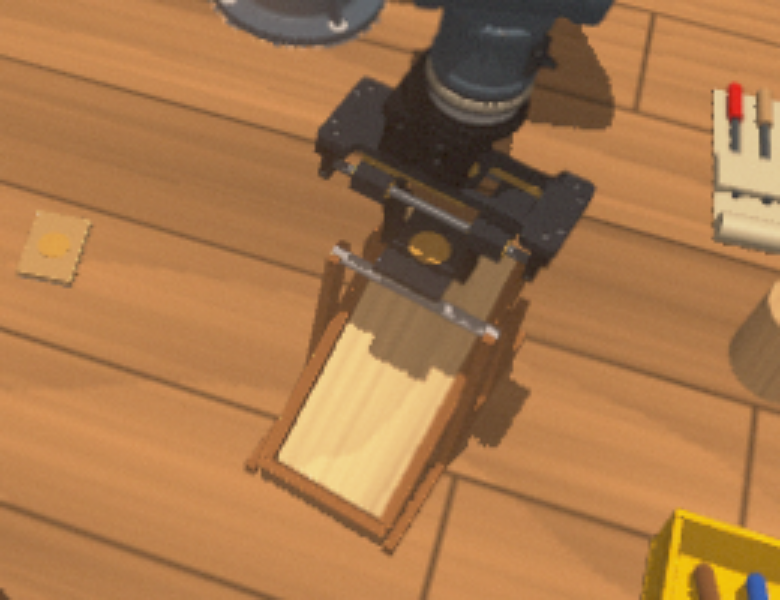

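The tile is level just above the bar. Its disc measures (0.531, 0.236), which matches the target. I'll let the arm settle and check.

>>> jog_arm --motion '[[[0, 0, 0, 0], [0, 0, 0, 0], [0, 0, 0, 0], [0, 0, 0, 0]]]'

```text
time: 8.05
position: [0.5336, 0.2367, 0.2387]
tool_rot: [0.126, 0.992, 0.0, 0.0]
ft_force: [-0.1, 0.7, -0.5]
grip_width: 0.0557
grip_force: 20.0
```

```bash
python3 go.py 0.5315 0.237 0.2365 75.6
```

```text
t 8.05 pos [0.5336 0.2367 0.2387] yang 75.57 z [ 3.e-04  1.e-04 -1.e+00] turn -0.0005 local d [ 0.0021 -0.0003  0.0022] w 0.05565738690654608 19.999306797981262
```

Settled about 2 mm downhill of the target (14 mm uphill of the bar). I'll trim that and then release.

To row units: 0.002 m / 0.25 = 0.008.

>>> jog_arm --motion '[[[0.008, 0, 0.008, 0], [0, 0, 0, 0], [0, 0, 0, 0], [0, 0, 0, 0], [0, 0, 0, 0]]]'

```text
time: 8.47
position: [0.5316, 0.2372, 0.2365]
tool_rot: [0.126, 0.992, 0.0, 0.0]
ft_force: [0.6, 0.3, -1.6]
grip_width: 0.0558
grip_force: 20.0
```

```bash
python3 go.py 0.5315 0.237 0.2365 75.6
```

```text
t 8.4667 pos [0.5316 0.2372 0.2365] yang 75.57 z [ 0.  0. -1.] turn -0.0004 local d [ 0.     -0.0002  0.    ] w 0.055801593276994896 19.999347031116486
```

>>> jog_arm --motion '[[[0, 0, 0, 0], [0, 0, 0, 0], [0, 0, 0, 0], [0, 0, 0, 0], [0, 0, 0, 0], [0, 0, 0, 0], [0, 0, -0.08, 0], [0, 0, -0.12, 0], [0, 0, -0.12, 0], [0, 0, -0.08, 0], [0, -0.12, 0, 0], [0, -0.12, 0, 0], [0, -0.12, 0, 0], [0, -0.12, 0, 0], [0, -0.12, 0, 0], [0, 0, 0, 0], [0, 0, 0, 0], [0, 0, 0, 0], [0, 0, 0, 0], [0, 0, 0, 0]]]' --jaw 0.087

```text
time: 10.13
position: [0.4944, 0.093, 0.3365]
tool_rot: [0.125, 0.992, 0.0, 0.0]
ft_force: [-0.6, 0.2, 0.1]
grip_width: 0.0873
grip_force: 0.0
```

```bash
python3 - <<'E'
from rig import robot
from h import *
s=robot.camera("scene")
cv2.imwrite("pics/s4.png",cv2.resize(s["img"][120:320,280:540],None,fx=3,fy=3)[:,:,::-1])
E
```

```text
(no output)
```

View pics/s4.png

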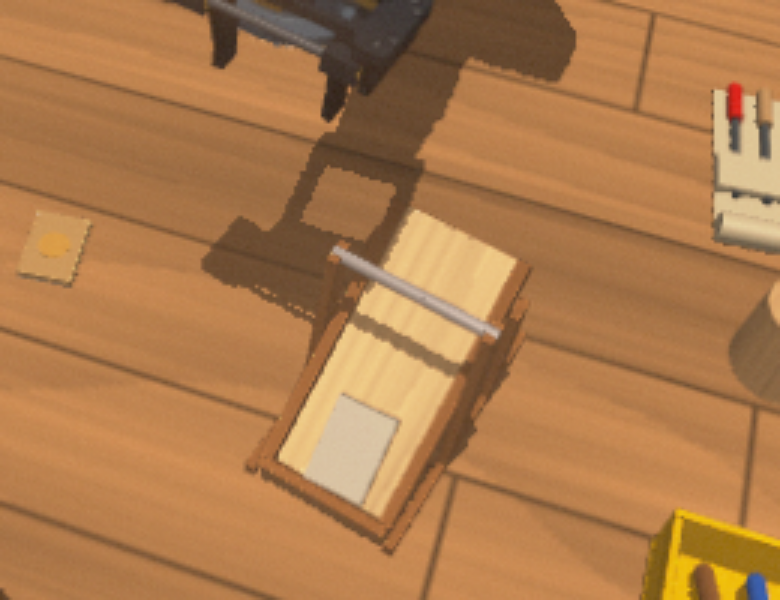

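The cream back is up, with its centre at about (350,448) in the crop, lying flat against the stop. I'll check that it is still and in range, then hand in.

>>> jog_arm --motion '[[[0, 0, 0, 0], [0, 0, 0, 0], [0, 0, 0, 0], [0, 0, 0, 0], [0, 0, 0, 0], [0, 0, 0, 0]]]' --quiet true

```text
ok
```

```bash
python3 - <<'E'
from rig import robot
from h import *
a=np.radians(-14.4); X=np.array([np.cos(a),np.sin(a)]); Y=np.array([-X[1],X[0]]); O=np.array([.547,.233])-.03*X
c=robot.camera("scene")
f=lambda h,S,v:(S<60)&(v>150)
for k in (0,1):
    b=biggest(c["img"],(375,245,420,292),f); r=cv2.minAreaRect(b.astype(np.float32)); print(r)
    for z in (.055,.06,.065):
        p=plane(c,[r[0]],z)[0,:2]-O; print(z,(p@X).round(4),(p@Y).round(4))
    if k==0:
        c=robot.camera("scene")
E
```

```text
((400.0, 270.0), (0.0, 0.0), 0.0)
0.055 0.0943 0.0135
0.06 0.0972 0.0143
0.065 0.1 0.0151
((404.0, 261.0), (0.0, 0.0), 0.0)
0.055 0.065 0.0089
0.06 0.068 0.0098
0.065 0.0709 0.0106
```

The colour mask was too tight. I'll use a softer one and intersect with the plane of the tile's upturned back.

```bash
python3 - <<'E'
from rig import robot
from h import *
a=np.radians(-14.4); X=np.array([np.cos(a),np.sin(a),0]); Y=np.array([-X[1],X[0],0]); Z=np.array([0,0,1.]); O=np.array([.547,.233,0])-.03*X
s38,c38=np.sin(np.radians(38)),np.cos(np.radians(38)); n=s38*X+c38*Z; P=O+.125*X+.022*Z+.01*n
for k in (0,1):
    c=robot.camera("scene")
    b=biggest(c["img"],(375,245,420,295),lambda h,S,v:(S<75)&(v>130)); d=rays(c,b)
    w=c["xyz"]+d*(((P-c["xyz"])@n)/(d@n))[:,None]-O
    uv=np.c_[w@(c38*X-s38*Z),w@Y]*1000; r=cv2.minAreaRect(uv.astype(np.float32)); m=r[0]
    q=w.mean(0); print(r,"stand xyz",(q@X).round(4),(q@Y).round(4),q[2].round(4))
    h=cv2.cvtColor(c["img"],cv2.COLOR_RGB2HSV); print(h[269,397])
E
```

```text
((43.15483093261719, 4.874935150146484), (78.79822540283203, 54.39008331298828), 3.9459095001220703) stand xyz 0.0977 0.0055 0.056
[ 18  63 218]
((42.59839630126953, 4.850147247314453), (77.64041900634766, 54.50575256347656), 4.080105304718018) stand xyz 0.0977 0.0055 0.056
[ 18  63 216]
```

The tile measures 79×54 mm in the plane of the back. In the stand's frame it lies at (0.098, 0.006, 0.056), unchanged between two pictures and within every limit.

```bash
python3 -c "
from rig import robot
print(robot.hand_in())"
```

```text
the job is handed in; nothing more can be done
None
```

The dark disc tile turned over on the bar and lies still, face down against the stop, measured at (98, 6, 56) mm in the stand's frame; the job is handed in, though the hand-in returned no verdict.

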